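# Sort the fragrance bottles after the workshop

### The arm

A 6-joint arm with a two-finger parallel gripper is mounted at the origin on the work surface. World frame = base frame: x ahead of the robot, y to its left, z up, the work surface at z = 0. Lengths are in m, angles in rad, forces in N, time in s.
With the tool pointing down it reaches from about 0.275 to 0.85 m from the base axis. Payload 19 kg.
Tool frame: the origin (TCP) lies on the centre line of the jaws, within the pads' length; the fingertips stand 25 mm ahead of it and the grasp point (between the pads) lies 6 mm ahead of it; z points along the fingers, y is the line along which they close (so a half turn about z gives the same grasp; the last joint's range is limited). The gripper opens to 85 mm and grips with 20 to 120 N. Pads are 22 mm wide; open, the fingers measure 114 mm over their backs; the gripper's body (76 mm by 85 mm) begins 54 mm behind the grasp point. The pads swing forward as they close: fully open they stand 13 mm farther back than shut.
Start: joints at [-1.432, 0.15, 1.437, -0, 1.554, -0.134], TCP at [0.155, -0.554, 0.256] pointing down, gripper open.
Joint ranges: [-2.8, 2.8], [-0.68, 2.1], [0.12, 2.68], [-1.39, 4.53], [0.16, 2.79], [-2.81, 2.81]. Speed limits (rad/s): [1.89, 1.89, 2.22, 3.01, 3.01, 3.01].

### API

Orientations are given as a unit quaternion [x, y, z, w].
In Python, from station import bot gives the robot as it stands.
- The arm moves only by the tool jog_arm, never from a script. Its argument "rows" is text: rows parted by semicolons, each of 7 numbers parted by spaces: the shift along the tool's x, y, z in m, then the turn, a rotation vector about the tool's x, y, z in degrees, then the closure, from 0 (fully open) to 1 (shut). In form: dx dy dz ax ay az hand; .... A call has 1 to 12 rows; each row is the pose to reach, as a shift and turn from the pose commanded when the call began, along the tool's axes at that moment; what a row does not reach only later rows make up. A row lasts 1/8 s, in which the tool goes at most 62.5 mm and 10.7 degrees, less where a joint would pass 70% of its speed; a pose out of reach is approached as far as the arm can. A call with a gripper value outside its range is refused whole. The fingers move at their own pace and stop on an object; the grip force is fixed at half the most. Time passes only in rows, so rows that repeat a pose let the fingers close. It gives the time, the measured TCP pose, the force, the opening and the grip force at its end, in the units of the state.
- bot.read_state(): the state, without advancing time (a new reading comes with each control period).
- bot.camera(name): name is "scene" or "top" or "wrist"; returns (picture, depth): 420x560x3 uint8, red, green, blue; 420x560 float32, m along the optical axis (not along the pixel's ray), 0 where there is no reading.
- bot.camera_info(name): a dict with "intrinsics" (3x3 intrinsics, pixels), "k1" (the pictures are not rectified: a ray, as slopes to the right and down, at radius r is drawn at 1 + k1 r^2 times it, then the intrinsics apply), "R" (3x3) and "t" (3): a world point X has camera coordinates R X + t. Camera axes: x right, y down, z forward; pixel columns grow to the right and rows downward; lengths in m; the calibration is good to about 2 mm. A picture is of the moment at which its call begins: read the wrist's pose just before it. camera_info takes no time and is no camera call; for the wrist camera it gives the pose at the moment of the call.
- bot.close_job(): hands the job in; it is judged then, once.
The state is a dict: "time_s": time; "joints": joint angles; "qvel": joint speeds; "joint_efforts": joint torques, N m; "position": TCP position; "tool_rot": TCP orientation; "force": force on the tool from outside, world axes, zero at the start; "wrist_torque": the same for the moment, N m; "finger_gap": opening from 0.0 (shut) to 1.0 (fully open); "grasp_force": force on a finger pad.
Only numpy, scipy, OpenCV 4.12 (cv2) and the standard library are available. Lean on these libraries where they do the work, as an engineer would, in place of code of your own. Each camera call takes 0.05 s, during which the arm holds its last target. There are 200 camera calls.

### The job

Put the five workshop bottles away by colour: the two yellow oil bottles into the yellow-floored tray and the two dark red ones into the red-floored tray, one bottle in each bay, and the green spray bottle into either bay of the green-floored tray. Stand every bottle upright, flat on the tray's floor, and let go of it; do not drop any or tip any over. Leave the big clear bottle and the white bowl where they are.

Things in the scene. Friction and masses are not known exactly. Their poses are not given: they have to be found in the camera images.
- yellow_a: Small closed round bottle of bright yellow oil with a pink cap, standing upright and loose, about 75 g. Body 40 mm in diameter, straight-sided up to 62 mm, then a short shoulder and a pink cap 19 mm wide; 92 mm tall overall. Origin: centre of its underside; z is up along the bottle. A second one just like it is yellow_b.
- yellow_b: Small closed round bottle of bright yellow oil with a pink cap, standing upright and loose, about 75 g. Body 40 mm in diameter, straight-sided up to 62 mm, then a short shoulder and a pink cap 19 mm wide; 92 mm tall overall. Origin: centre of its underside; z is up along the bottle. A second one just like it is yellow_a.
- red_a: Small closed round bottle of dark wine-red oil with a pink cap, standing upright and loose, about 75 g. Body 40 mm in diameter, straight-sided up to 62 mm, then a short shoulder and a pink cap 19 mm wide; 92 mm tall overall. Origin: centre of its underside; z is up along the bottle. A second one just like it is red_b.
- red_b: Small closed round bottle of dark wine-red oil with a pink cap, standing upright and loose, about 75 g. Body 40 mm in diameter, straight-sided up to 62 mm, then a short shoulder and a pink cap 19 mm wide; 92 mm tall overall. Origin: centre of its underside; z is up along the bottle. A second one just like it is red_a.
- spray: Slim dark green spray bottle with a white label and a black pump top, standing upright and loose, about 100 g. Body 38 mm in diameter, straight-sided up to 90 mm, then a shoulder and a black pump 22 mm wide; 128 mm tall overall. Origin: centre of its underside; z is up along the bottle.
- tray_yellow: Low open tray with pale wood rims and a yellow floor, fixed to the table, for the two yellow bottles, one in each bay. Outside 100 (its x) by 150 (its y) by 20 mm high; floor top 5 mm above the table, rims 5 mm thick. A 4 mm divider of rim height across its middle makes two bays, each 90 (x) by 68 mm (y), centred at y = +36 and -36 mm. Origin: centre of its underside, z up.
- tray_red: Low open tray with pale wood rims and a red floor, fixed to the table, for the two red bottles, one in each bay. Outside 100 (its x) by 150 (its y) by 20 mm high; floor top 5 mm above the table, rims 5 mm thick. A 4 mm divider of rim height across its middle makes two bays, each 90 (x) by 68 mm (y), centred at y = +36 and -36 mm. Origin: centre of its underside, z up.
- tray_green: Low open tray with pale wood rims and a green floor, fixed to the table, for the green spray bottle, in either bay. Outside 100 (its x) by 150 (its y) by 20 mm high; floor top 5 mm above the table, rims 5 mm thick. A 4 mm divider of rim height across its middle makes two bays, each 90 (x) by 68 mm (y), centred at y = +36 and -36 mm. Origin: centre of its underside, z up.
- stock_bottle: Bystander: large clear bottle with a black cap and white label, 72 mm in diameter, 150 mm tall, loose, on the table to the left of the work. Leave alone. Origin: centre of its underside.
- bowl: Bystander: small white bowl, 90 mm across, 40 mm high, loose, on the table to the right of the work. Leave alone. Origin: centre of its underside.
Not all that is in view belongs to the job. Leave any blue or purple look-alike of the spray alone.

How it is judged:
At the end, for the whole second after the job is handed in: Both yellow bottles in the yellow tray and both red ones in the red tray, one per bay, the spray bottle in either bay of the green tray; all between the rims, underside within about 6 mm of the floor, upright within 0.15 rad, at rest and released ((((x of yellow_a in the frame of tray_yellow between -0.03 and 0.03 m and y of yellow_a in the frame of tray_yellow between 0.016 and 0.058 m and z of yellow_a in the frame of tray_yellow between -0.002 and 0.011 m) and (x of yellow_b in the frame of tray_yellow between -0.03 and 0.03 m and y of yellow_b in the frame of tray_yellow between -0.058 and -0.016 m and z of yellow_b in the frame of tray_yellow between -0.002 and 0.011 m)) or ((x of yellow_a in the frame of tray_yellow between -0.03 and 0.03 m and y of yellow_a in the frame of tray_yellow between -0.058 and -0.016 m and z of yellow_a in the frame of tray_yellow between -0.002 and 0.011 m) and (x of yellow_b in the frame of tray_yellow between -0.03 and 0.03 m and y of yellow_b in the frame of tray_yellow between 0.016 and 0.058 m and z of yellow_b in the frame of tray_yellow between -0.002 and 0.011 m))) and (((x of red_a in the frame of tray_red between -0.03 and 0.03 m and y of red_a in the frame of tray_red between 0.016 and 0.058 m and z of red_a in the frame of tray_red between -0.002 and 0.011 m) and (x of red_b in the frame of tray_red between -0.03 and 0.03 m and y of red_b in the frame of tray_red between -0.058 and -0.016 m and z of red_b in the frame of tray_red between -0.002 and 0.011 m)) or ((x of red_a in the frame of tray_red between -0.03 and 0.03 m and y of red_a in the frame of tray_red between -0.058 and -0.016 m and z of red_a in the frame of tray_red between -0.002 and 0.011 m) and (x of red_b in the frame of tray_red between -0.03 and 0.03 m and y of red_b in the frame of tray_red between 0.016 and 0.058 m and z of red_b in the frame of tray_red between -0.002 and 0.011 m))) and ((x of spray in the frame of tray_green between -0.03 and 0.03 m and y of spray in the frame of tray_green between 0.016 and 0.058 m and z of spray in the frame of tray_green between -0.002 and 0.011 m) or (x of spray in the frame of tray_green between -0.03 and 0.03 m and y of spray in the frame of tray_green between -0.058 and -0.016 m and z of spray in the frame of tray_green between -0.002 and 0.011 m)) and angle between each of yellow_a, yellow_b, red_a, red_b, spray's own z axis and vertical below 0.15 rad and linear speed of each of yellow_a, yellow_b, red_a, red_b, spray below 0.02 m/s and angular speed of each of yellow_a, yellow_b, red_a, red_b, spray below 0.2 rad/s and contact force between each of yellow_a, yellow_b, red_a, red_b, spray and the fingers below 0.05 N); the robot touches nothing.
It fails at once if a bottle is tipped over (leans more than about 57 degrees) (angle between any of yellow_a, yellow_b, red_a, red_b, spray's own z axis and vertical above 1 rad).
It fails at once if a bottle is dropped (out of the fingers with its underside more than 50 mm above the table) ((height (world z) of yellow_a above 0.05 m and contact force between yellow_a and the fingers below 0.02 N) or (height (world z) of yellow_b above 0.05 m and contact force between yellow_b and the fingers below 0.02 N) or (height (world z) of red_a above 0.05 m and contact force between red_a and the fingers below 0.02 N) or (height (world z) of red_b above 0.05 m and contact force between red_b and the fingers below 0.02 N) or (height (world z) of spray above 0.05 m and contact force between spray and the fingers below 0.02 N)).
It fails at once if the large clear bottle or the white bowl is moved by more than 30 mm (distance of any of stock_bottle, bowl from where it was at the start of the episode above 0.03 m).
It also fails if it takes over 120 s, if anything falls off the work surface, if the arm or the gripper's body presses on something with over 40 N, if the wrist force passes 120 N, or if a joint passes its speed limit or range.

## Working session

There is one attempt and no reset: what is moved stays moved. The work goes in short steps, Python scripts to look and compute and a tool call to move; the robot and the scene stay as the last step left them, time stands still between calls to the robot, and variables do not carry over. Pictures are saved under pics/ and viewed, at most 14 in all, crops included, and the job is handed in when it is done.

Besides the shell and the picture viewer there is one more tool, called after "Request:" in YAML: its name, and indented under it one key for each argument. jog_arm: Moves the arm, as the interface text tells. Its arguments: {"type":"object","properties":{"rows":{"type":"string"}},"required":["rows"]}

```bash
ls; mkdir -p pics
cat > h.py <<'E'
import numpy as np, cv2
from station import bot
def ray(ci,u,v):
    K=np.array(ci["intrinsics"]);R=np.array(ci["R"]);t=np.array(ci["t"])
    p=cv2.undistortPoints(np.array([[[u,v]]],float),K,np.array([ci["k1"],0,0,0.]))[0,0]
    return -R.T@t, R.T@np.array([p[0],p[1],1.])
def onplane(ci,u,v,z):
    c,d=ray(ci,u,v); return c+d*(z-c[2])/d[2]
def atdepth(ci,u,v,dep):
    c,d=ray(ci,u,v); return c+d*dep
def snap(n,f):
    ci=bot.camera_info(n); im,de=bot.camera(n); cv2.imwrite("pics/"+f+".png",im[:,:,::-1]); np.savez("pics/"+f,im=im,de=de); return ci,im,de
E
python3 - <<'E'
from h import *
for n in("top","scene"):
    ci,im,de=snap(n,n+"0"); print(n,ci)
print(bot.read_state())
E
```

```text
pics
top {'intrinsics': array([[437.19842494,   0.        , 281.246404  ],
       [  0.        , 437.19842494, 212.68551246],
       [  0.        ,   0.        ,   1.        ]]), 'k1': -0.12437002233469129, 'R': array([[-0.00953301, -0.99994708,  0.00386842],
       [-0.99093225,  0.00892841, -0.13406547],
       [ 0.13402383, -0.00511139, -0.99096493]]), 't': array([0.00349461, 0.48994649, 1.01911959])}
scene {'intrinsics': array([[405.36853146,   0.        , 274.945031  ],
       [  0.        , 405.36853146, 212.91890615],
       [  0.        ,   0.        ,   1.        ]]), 'k1': -0.04029738074442096, 'R': array([[ 0.05442492,  0.9983351 ,  0.01910386],
       [ 0.67346596, -0.02257559, -0.73887343],
       [-0.737212  ,  0.05307893, -0.67357338]]), 't': array([-0.02232347, -0.30841212,  1.34307956])}
{'time_s': 0.1, 'joints': array([-1.43199442e+00,  1.50909189e-01,  1.43795938e+00, -4.72392912e-05,
        1.55380078e+00, -1.34024722e-01]), 'qvel': array([-6.49873236e-05, -2.04403647e-03, -3.46852028e-03,  3.11354632e-04,
       -1.01180901e-04, -2.91137044e-04]), 'joint_efforts': array([ 7.53533619e-03, -7.14379478e+01, -5.71787024e+01,  2.25387098e-04,
        7.32072804e-03, -3.37872825e-05]), 'position': array([ 0.15486203, -0.55354546,  0.25575487]), 'tool_rot': array([ 9.90709923e-01,  1.35991020e-01, -2.49018338e-05, -5.38287905e-04]), 'force': array([0.21228845, 0.20265184, 0.92802345]), 'wrist_torque': array([ 0.0516163 , -0.03838579,  0.03219177]), 'grasp_force': 0.0, 'finger_gap': 0.9987978894993416}
```

View pics/top0.png

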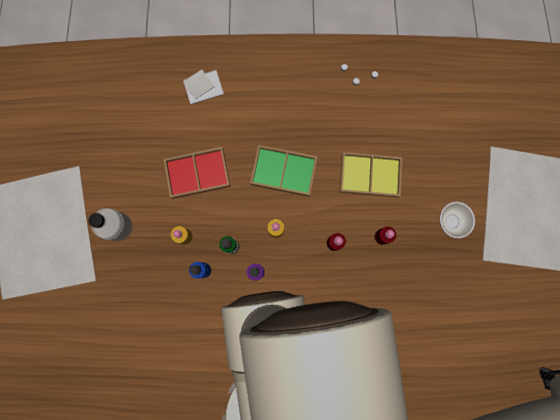

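View pics/scene0.png

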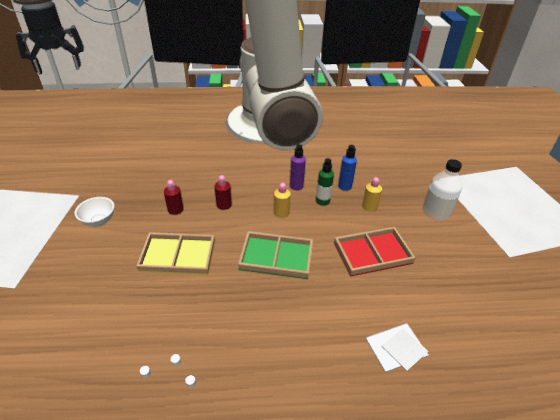

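The top view shows the trays: red (197,173), green (284,170) and yellow (371,175).

Candidates by top pixel:
- **Yellow bottles:** (180,235) and (276,228).
- **Red bottles:** (337,241) and (386,235).
- **Spray:** dark green (228,244). Its look-alikes are blue (200,270) and purple (256,272), which I leave alone.

Next I measure from both views and take one crop to check the choice.

```bash
cat > m.py <<'E'
from h import *
def blobs(im,lo,hi,amin,roi):
    hsv=cv2.cvtColor(im,cv2.COLOR_RGB2HSV); m=cv2.inRange(hsv,np.array(lo),np.array(hi))
    k=np.zeros_like(m); x0,y0,x1,y1=roi; k[y0:y1,x0:x1]=m[y0:y1,x0:x1]
    n,l,s,c=cv2.connectedComponentsWithStats(k)
    return [(c[i],s[i],l==i) for i in range(1,n) if s[i][4]>=amin]
def tri(a,b):
    (c1,d1),(c2,d2)=a,b; d1=d1/np.linalg.norm(d1); d2=d2/np.linalg.norm(d2)
    s=np.linalg.lstsq(np.c_[d1,-d2],c2-c1,rcond=None)[0]; p,q=c1+s[0]*d1,c2+s[1]*d2
    return (p+q)/2,np.linalg.norm(p-q)
E
python3 - <<'E'
from m import *
np.set_printoptions(precision=4,suppress=True)
T=np.load("pics/top0.npz");S=np.load("pics/scene0.npz");ct=bot.camera_info("top");cs=bot.camera_info("scene")
pt=blobs(T["im"],(150,60,140),(178,170,255),12,(150,210,420,300))
ps=blobs(S["im"],(150,60,140),(178,170,255),8,(140,150,420,230))
pt.sort(key=lambda b:b[0][0]);ps.sort(key=lambda b:-b[0][0])
print(len(pt),len(ps))
for a,b in zip(pt,ps):
    p,e=tri(ray(ct,*a[0]),ray(cs,*b[0])); print("cap",a[0],a[1][4],b[0],p,"gap",e,"z.088:",onplane(ct,*a[0],.09), onplane(cs,*b[0],.084))
for nm,lo,hi in(("red",(0,180,120),(8,255,255)),("green",(50,150,100),(75,255,255)),("yel",(25,120,120),(35,255,255))):
  C={}
  for cam,im,ci,roi in(("top",T["im"],ct,(150,140,420,205)),("scene",S["im"],cs,(130,225,420,285))):
    bl=sorted(blobs(im,lo,hi,200,roi),key=lambda b:b[0][0]*(1 if cam=="top" else -1))
    C[cam]=[b[0] for b in bl]
    q=[onplane(ci,*b[0],.005) for b in bl]
    print(nm,cam,[b[1][4] for b in bl],*q,"mid",sum(q)/len(q),"sep",np.linalg.norm(q[0]-q[-1]),"ang",np.degrees(np.arctan2(*(q[0]-q[-1])[[1,0]])))
  for a,b in zip(C["top"],C["scene"]): print("   tri",*tri(ray(ct,*a),ray(cs,*b)))
for nm,u,v in(("spray",228,241),("blue",197,270),("purple",255,271),("stock",97,220)): 
    w=T["de"][v-3:v+4,u-3:u+4]; d=w[w>0].min(); print(nm,d,atdepth(ct,u,v,d))
cv2.imwrite("pics/crop.png",np.hstack([cv2.resize(T["im"][215:295,165:275,::-1],(400,290)),cv2.resize(S["im"][140:220,270:380,::-1],(400,290))]))
E
```

```text
4 4
cap [176.4857 233.0286] 35 [375.3061 181.3469] [0.4387 0.2406 0.0786] gap 0.0002491850976850574 z.088: [0.4377 0.2381 0.09  ] [0.4455 0.2378 0.084 ]
cap [275.1622 226.0541] 37 [282.1731 186.9808] [0.453  0.0133 0.078 ] gap 0.0001618635963008526 z.088: [0.4518 0.0133 0.09  ] [0.4605 0.0126 0.084 ]
cap [338.525 239.95 ] 40 [221.569  179.9655] [ 0.4198 -0.1312  0.0766] gap 0.0008682516147304257 z.088: [ 0.4188 -0.1298  0.09  ] [ 0.4294 -0.1298  0.084 ]
cap [390.2162 233.2162] 37 [170.4839 184.7258] [ 0.4339 -0.2516  0.0764] gap 0.0014680566217174218 z.088: [ 0.4327 -0.2489  0.09  ] [ 0.4438 -0.2484  0.084 ]Traceback (most recent call last):
  File "<stdin>", line 16, in <module>
ZeroDivisionError: division by zero
```

Run:
```python
from m import *
np.set_printoptions(precision=4,suppress=True)
T=np.load("pics/top0.npz");S=np.load("pics/scene0.npz");ct=bot.camera_info("top");cs=bot.camera_info("scene")
f=lambda im,u,v:cv2.cvtColor(im,cv2.COLOR_RGB2HSV)[v,u]
print([f(T["im"],*p) for p in((183,176),(270,165),(357,175))],[f(S["im"],*p) for p in((360,255),(260,250),(160,250))])
for nm,lo,hi in(("red",(172,180,110),(180,255,255)),("green",(50,150,80),(75,255,255)),("yel",(25,120,120),(35,255,255))):
  C={}
  for cam,im,ci,roi in(("top",T["im"],ct,(150,140,420,205)),("scene",S["im"],cs,(130,225,420,285))):
    bl=sorted(blobs(im,lo,hi,200,roi),key=lambda b:b[0][0]*(1 if cam=="top" else -1))
    C[cam]=[b[0] for b in bl]
    if not bl: print(nm,cam,"none");continue
    q=[onplane(ci,*b[0],.005) for b in bl]
    print(nm,cam,[b[1][4] for b in bl],*q,"mid",sum(q)/len(q),"sep",np.linalg.norm(q[0]-q[-1]),"ang",np.degrees(np.arctan2(*(q[0]-q[-1])[[1,0]])))
  for a,b in zip(C["top"],C["scene"]): print("   tri",*tri(ray(ct,*a),ray(cs,*b)))
for nm,u,v in(("spray",228,241),("blue",197,270),("purple",255,271),("stock",97,220)): 
    w=T["de"][v-3:v+4,u-3:u+4]; d=w[w>0].min(); print(nm,d,atdepth(ct,u,v,d))
cv2.imwrite("pics/crop.png",np.hstack([cv2.resize(T["im"][215:295,165:275,::-1],(400,290)),cv2.resize(S["im"][140:220,270:380,::-1],(400,290))]))
```

```text
[array([  0, 174, 182], dtype=uint8), array([ 65, 129, 166], dtype=uint8), array([ 30, 129, 186], dtype=uint8)] [array([179, 191, 231], dtype=uint8), array([ 66, 145, 186], dtype=uint8), array([ 31, 123, 247], dtype=uint8)]
red top none
red scene [np.int32(356), np.int32(387)] [0.5859 0.2482 0.005 ] [0.6064 0.1791 0.005 ] mid [0.5962 0.2136 0.005 ] sep 0.07212744403447527 ang 106.46790366971794
green top none
green scene none
yel top [np.int32(875), np.int32(866)] [ 0.5925 -0.191   0.005 ] [ 0.5857 -0.2633  0.005 ] mid [ 0.5891 -0.2271  0.005 ] sep 0.0726004984296018 ang 84.61905807471679
yel scene [np.int32(747), np.int32(720)] [ 0.5881 -0.1929  0.005 ] [ 0.5814 -0.2645  0.005 ] mid [ 0.5848 -0.2287  0.005 ] sep 0.07187250804088634 ang 84.69802805806181
   tri [ 0.5917 -0.1912  0.0088] 0.001813695491710437
   tri [ 0.5849 -0.2628  0.0087] 0.0009555203267145669
spray 0.94502455 [0.4159 0.1154 0.1304]
blue 0.93536484 [0.3537 0.1821 0.1314]
purple 0.9353277 [0.3509 0.057  0.1317]
stock 0.92604816 [0.4612 0.3992 0.1542]
```

View pics/crop.png

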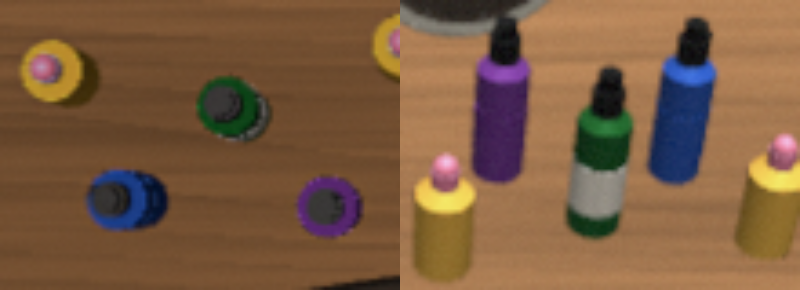

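The crop confirms the choice. The spray is the dark green bottle with the white label, at crop (228,104) left and (598,170) right, and blue and purple are the look-alikes. I'll use looser masks for the red and green trays and triangulate the spray pump.

Run:
```python
from m import *
np.set_printoptions(precision=4,suppress=True)
T=np.load("pics/top0.npz");S=np.load("pics/scene0.npz");ct=bot.camera_info("top");cs=bot.camera_info("scene")
for nm,L in(("red",[((0,150,120),(5,255,255)),((174,150,120),(180,255,255))]),("green",[((55,100,100),(75,255,255))])):
  C={}
  for cam,im,ci,roi in(("top",T["im"],ct,(150,140,420,205)),("scene",S["im"],cs,(130,225,420,285))):
    hsv=cv2.cvtColor(im,cv2.COLOR_RGB2HSV); m=sum(cv2.inRange(hsv,np.array(a),np.array(b)) for a,b in L)
    k=np.zeros_like(m);x0,y0,x1,y1=roi;k[y0:y1,x0:x1]=m[y0:y1,x0:x1]
    n,l,s,c=cv2.connectedComponentsWithStats(k); c=[c[i] for i in range(1,n) if s[i][4]>200]
    c=sorted(c,key=lambda b:b[0]*(1 if cam=="top" else -1)); C[cam]=c
    q=[onplane(ci,*b,.005) for b in c]
    print(nm,cam,*q,"sep",np.linalg.norm(q[0]-q[-1]),"ang",np.degrees(np.arctan2(*(q[0]-q[-1])[[1,0]])))
  for a,b in zip(C["top"],C["scene"]): print("   tri",*tri(ray(ct,*a),ray(cs,*b)))
b=[blobs(T["im"],(0,0,0),(180,90,95),15,(218,232,237,252)),blobs(S["im"],(0,0,0),(180,90,60),15,(318,155,336,175))]
print([[(x[0],x[1]) for x in y] for y in b]); print(*tri(ray(ct,*b[0][0][0]),ray(cs,*b[1][0][0])))
```

```text
red top [0.5911 0.247  0.005 ] [0.6058 0.1761 0.005 ] sep 0.07238775998402558 ang 101.74418549423746
red scene [0.5869 0.249  0.005 ] [0.6011 0.1776 0.005 ] sep 0.07279089250281592 ang 101.30178130557529
   tri [0.5903 0.2467 0.0088] 0.0010860171209192968
   tri [0.6049 0.1758 0.0092] 0.0006817047347487328
green top [0.6089 0.0276 0.005 ] [ 0.5937 -0.0433  0.005 ] sep 0.0725122258682226 ang 77.90085933607399
green scene [0.6049 0.0281 0.005 ] [ 0.5898 -0.0435  0.005 ] sep 0.07316570745032668 ang 78.08894212346178
   tri [0.6081 0.0276 0.0086] 0.00010935803370694196
   tri [ 0.5929 -0.0433  0.0084] 0.00042819561206691395
[[(array([234.8333, 246.2917]), array([232, 237,   5,  15,  24], dtype=int32)), (array([225.7342, 243.1519]), array([221, 239,  10,  10,  79], dtype=int32))], [(array([327.1235, 165.4444]), array([323, 159,   9,  14,  81], dtype=int32))]]
[0.4074 0.1136 0.1054] 0.021226843372762372
```

Request:
jog_arm:
  rows: "0 0 0 0 0 -10 0;0 0 0 0 0 -20 0;0 0 0 0 0 -30 0;0 0 0 0 0 -40 0;0 0 0 0 0 -50 0;0 0 0 0 0 -60 0;0 0 0 0 0 -70 0;0 0 0 0 0 -74.4 0;0 0 0 0 0 -74.4 0"

```text
time_s: 1.23
position: [0.1549, -0.5536, 0.256]
tool_rot: [0.707, 0.707, 0.0, -0.0]
force: [0.0, 0.2, -0.1]
finger_gap: 1.001
grasp_force: 0.0
```

Request:
jog_arm:
  rows: "0.03 0.028 0 0 0 0 0;0.07 0.064 0 0 0 0 0;0.11 0.1 0 0 0 0 0;0.15 0.137 0 0 0 0 0;0.19 0.174 0 0 0 0 0;0.23 0.21 0 0 0 0 0;0.27 0.247 0 0 0 0 0;0.304 0.278 0 0 0 0 0;0.304 0.278 0 0 0 0 0;0.304 0.278 0 0 0 0 0"

```text
time_s: 2.48
position: [0.4326, -0.2497, 0.2562]
tool_rot: [0.707, 0.707, -0.0, -0.0]
force: [0.2, -0.8, -0.3]
finger_gap: 0.996
grasp_force: 0.0
```

Run:
```python
from m import *
np.set_printoptions(precision=4,suppress=True)
T=np.load("pics/top0.npz");S=np.load("pics/scene0.npz");ct=bot.camera_info("top");cs=bot.camera_info("scene")
print(tri(ray(ct,225.73,243.15),ray(cs,327.12,165.44)),onplane(ct,225.73,243.15,.122))
ci,im,de=snap("wrist","w1"); print(bot.read_state()["position"],-ci["R"].T@ci["t"],ci["R"],ci["intrinsics"][0])
for c,s,l in blobs(im,(150,60,100),(178,170,255),60,(0,0,560,420)):
    d=de[l]; d=np.median(d[d>0]) if (d>0).any() else 0
    print(c,s,d,atdepth(ci,*c,d),onplane(ci,*c,.088))
```

```text
(array([0.4127, 0.1231, 0.1092]), np.float64(0.00029048191753136077)) [0.4118 0.1214 0.122 ]
[ 0.4323 -0.2501  0.2562] [ 0.433  -0.1758  0.3732] [[ 1.     -0.0007 -0.0004]
 [-0.0006 -0.9578  0.2875]
 [-0.0006 -0.2875 -0.9578]] [345.4566   0.     281.2982]
[264.5923  46.9635] [252  34  27  30 520] 0.2604649 [ 0.4202 -0.1313  0.0879] [ 0.4202 -0.1313  0.088 ]
[282.7167 195.9021] [271 183  25  26 480] 0.2961322 [ 0.434  -0.2485  0.0858] [ 0.434 -0.248  0.088]
```

View pics/w1.png

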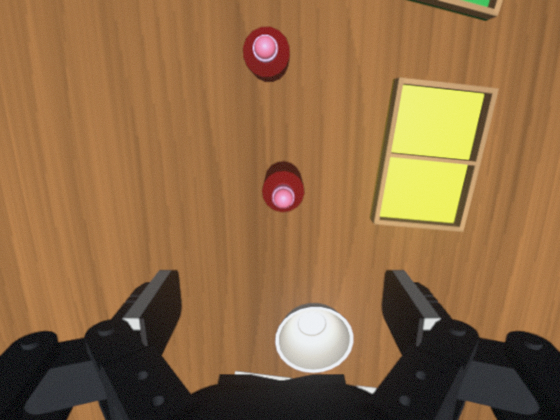

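The wrist view shows both red caps, at (283,196) and (265,47), and the yellow tray. The cap height is 0.086–0.088 m, which agrees with the top view, so I'm descending on red_b.

Request:
jog_arm:
  rows: "0.0015 0.0015 0.03 0 0 0 0;0.0015 0.0015 0.075 0 0 0 0;0.0015 0.0015 0.115 0 0 0 0;0.0015 0.0015 0.15 0 0 0 0;0.0015 0.0015 0.18 0 0 0 0;0.0015 0.0015 0.197 0 0 0 0;0.0015 0.0015 0.203 0 0 0 0;0.0015 0.0015 0.203 0 0 0 0.3;0.0015 0.0015 0.203 0 0 0 1;0.0015 0.0015 0.203 0 0 0 1;0.0015 0.0015 0.203 0 0 0 1;0.0015 0.0015 0.203 0 0 0 1"

```text
time_s: 4.03
position: [0.4347, -0.2484, 0.0544]
tool_rot: [0.707, 0.707, 0.0, 0.001]
force: [-0.8, 0.8, 8.6]
finger_gap: 0.451
grasp_force: 60.3
```

Request:
jog_arm:
  rows: "0 0 -0.015 0 0 0 1;0 0 -0.045 0 0 0 1;0 0 -0.08 0 0 0 1;0 0 -0.11 0 0 0 1;0.02 0.008 -0.12 0 0 0 1;0.055 0.018 -0.12 0 0 0 1;0.1 0.032 -0.12 0 0 0 1;0.145 0.046 -0.12 0 0 0 1;0.19 0.06 -0.12 0 0 0 1;0.235 0.075 -0.12 0 0 0 1"

```text
time_s: 5.28
position: [0.5094, -0.0114, 0.1747]
tool_rot: [0.707, 0.707, 0.0, 0.001]
force: [0.9, -1.4, -1.2]
finger_gap: 0.452
grasp_force: 60.2
```

Request:
jog_arm:
  rows: "0.045 0.014 0 0 0 0 1;0.09 0.028 0 0 0 0 1;0.135 0.043 0 0 0 0 1;0.18 0.057 0 0 0 0 1;0.215 0.068 0 0 0 0 1;0.24 0.077 0 0 0 0 1;0.255 0.081 0 0 0 0 1;0.26 0.082 0 0 0 0 1;0.26 0.082 0 0 0 0 1;0.26 0.082 0 0 0 0 1"

```text
time_s: 6.52
position: [0.5909, 0.2463, 0.1736]
tool_rot: [0.707, 0.707, 0.0, 0.0]
force: [1.0, 0.1, -1.2]
finger_gap: 0.455
grasp_force: 60.2
```

Run:
```python
from m import *
ci,im,de=snap("wrist","w2"); cs,sm,_=snap("scene","s2")
cv2.imwrite("pics/c2.png",np.hstack([cv2.resize(im[:,:,::-1],(400,300)),cv2.resize(sm[130:280,300:500,::-1],(400,300))]))
```

```text
(no output)
```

View pics/c2.png

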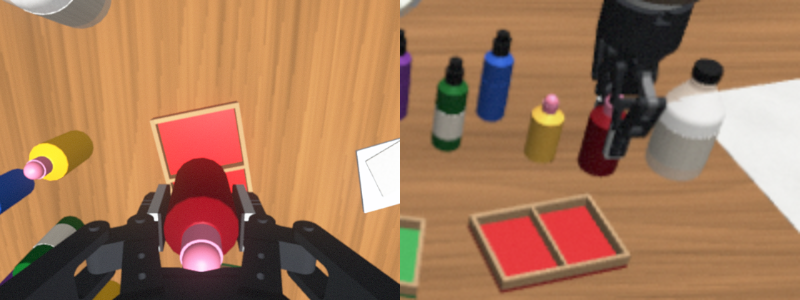

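The wrist half shows the bottle centred over the +y bay (bay at 203,140, bottle base at 205,165), in line with the computed pose. Lowering now.

Request:
jog_arm:
  rows: "0 0 0.015 0 0 0 1;0 0 0.045 0 0 0 1;0 0 0.075 0 0 0 1;0 0 0.095 0 0 0 1;0 0 0.104 0 0 0 1;0 0 0.109 0 0 0 1;0 0 0.112 0 0 0 1;0 0 0.1135 0 0 0 1;0 0 0.1135 0 0 0 1;0 0 0.1135 0 0 0 1"

```text
time_s: 7.88
position: [0.5911, 0.2471, 0.0601]
tool_rot: [0.707, 0.707, 0.0, 0.0]
force: [-0.6, 1.0, 0.1]
finger_gap: 0.451
grasp_force: 60.2
```

Request:
jog_arm:
  rows: "0 0 0.001 0 0 0 1;0 0 0.0015 0 0 0 1;0 0 0.0015 0 0 0 0.5;0 0 0.0015 0 0 0 0.3;0 0 0.0015 0 0 0 0.1;0 0 0.0015 0 0 0 0;0 0 0.0015 0 0 0 0;0 0 -0.015 0 0 0 0;0 0 -0.05 0 0 0 0;0 0 -0.1 0 0 0 0;0 0 -0.15 0 0 0 0;0 0 -0.19 0 0 0 0"

```text
time_s: 9.38
position: [0.5909, 0.247, 0.2536]
tool_rot: [0.707, 0.707, 0.001, 0.001]
force: [0.2, -0.7, -0.4]
finger_gap: 0.999
grasp_force: 0.0
```

```bash
cat > caps.py <<'E'
from m import *
np.set_printoptions(precision=4,suppress=True)
def caps(f):
    ci,im,de=snap("wrist",f); print("tcp",bot.read_state()["position"])
    for c,s,l in blobs(im,(150,60,100),(178,170,255),60,(0,0,560,420)):
        d=de[l]; d=np.median(d[d>0]) if (d>0).any() else 0
        print("cap",c,s[4],atdepth(ci,*c,d))
    return ci,im,de
def topcaps(f):
    ci,im,de=snap("top",f)
    for c,s,l in blobs(im,(150,60,120),(178,170,255),12,(150,130,420,300)):
        print("top",c,s[4],onplane(ci,*c,.088))
    return ci,im,de
E
python3 -c "
from caps import *
caps('w3');topcaps('t3')"
```

```text
tcp [0.5918 0.2473 0.259 ]
cap [280.8996 200.043 ] 488 [0.5912 0.2466 0.0908]
cap [107.4495 204.8053] 416 [0.4414 0.2411 0.0854]
top [176.16 166.96] 25 [0.5923 0.2431 0.088 ]
top [275.15 226.15] 40 [0.4518 0.0134 0.088 ]
top [178.1538 232.1538] 13 [0.4398 0.2347 0.088 ]
top [338.3617 240.0851] 47 [ 0.4187 -0.1297  0.088 ]
```

Request:
jog_arm:
  rows: "-0.001 -0.02 0 0 0 0 0;-0.003 -0.06 0 0 0 0 0;-0.005 -0.105 0 0 0 0 0;-0.007 -0.14 0.005 0 0 0 0;-0.007 -0.151 0.03 0 0 0 0;-0.007 -0.151 0.075 0 0 0 0;-0.007 -0.151 0.12 0 0 0 0;-0.007 -0.151 0.155 0 0 0 0;-0.007 -0.151 0.18 0 0 0 0;-0.007 -0.151 0.195 0 0 0 0;-0.007 -0.151 0.195 0 0 0 0"

```text
time_s: 10.85
position: [0.4398, 0.2399, 0.0546]
tool_rot: [0.707, 0.707, -0.0, -0.0]
force: [0.2, 0.4, -0.8]
finger_gap: 0.999
grasp_force: 0.0
```

Request:
jog_arm:
  rows: "0 0 0.001 0 0 0 0.4;0 0 0.001 0 0 0 1;0 0 0.001 0 0 0 1;0 0 0.001 0 0 0 1;0 0 0.001 0 0 0 1;0 0 -0.015 0 0 0 1;0 0 -0.05 0 0 0 1;0 0 -0.09 0 0 0 1;-0.005 0.005 -0.115 0 0 0 1;-0.025 0.015 -0.12 0 0 0 1;-0.06 0.03 -0.12 0 0 0 1;-0.105 0.043 -0.12 0 0 0 1"

```text
time_s: 12.35
position: [0.4834, 0.1343, 0.1761]
tool_rot: [0.706, 0.708, 0.001, 0.0]
force: [0.4, 1.1, -0.6]
finger_gap: 0.452
grasp_force: 60.3
```

Request:
jog_arm:
  rows: "-0.045 0.012 0 0 0 0 1;-0.09 0.023 0 0 0 0 1;-0.135 0.035 0 0 0 0 1;-0.18 0.046 0 0 0 0 1;-0.225 0.058 0 0 0 0 1;-0.27 0.069 0 0 0 0 1;-0.315 0.081 0 0 0 0 1;-0.35 0.09 0 0 0 0 1;-0.38 0.098 0 0 0 0 1;-0.393 0.102 0 0 0 0 1;-0.397 0.103 0 0 0 0 1;-0.397 0.103 0 0 0 0 1"

```text
time_s: 13.85
position: [0.5862, -0.2613, 0.1751]
tool_rot: [0.707, 0.707, 0.0, -0.0]
force: [-0.1, 1.0, -0.2]
finger_gap: 0.448
grasp_force: 60.3
```

Request:
jog_arm:
  rows: "0 0 0.02 0 0 0 1;0 0 0.055 0 0 0 1;0 0 0.085 0 0 0 1;0 0 0.103 0 0 0 1;0 0 0.11 0 0 0 1;0 0 0.1135 0 0 0 1;0 0 0.1155 0 0 0 1;0 0 0.116 0 0 0 1;0 0 0.116 0 0 0 1;0 0 0.116 0 0 0 1"

```text
time_s: 15.1
position: [0.5866, -0.2622, 0.0598]
tool_rot: [0.707, 0.707, 0.0, 0.001]
force: [-1.3, 0.7, 6.2]
finger_gap: 0.449
grasp_force: 60.9
```

Request:
jog_arm:
  rows: "0 0 0 0 0 0 0.5;0 0 0 0 0 0 0.3;0 0 0 0 0 0 0.1;0 0 0 0 0 0 0;0 0 0 0 0 0 0;0 0 -0.015 0 0 0 0;0 0 -0.05 0 0 0 0;0 0 -0.1 0 0 0 0;0 0 -0.15 0 0 0 0;0 0 -0.185 0 0 0 0;0 0 -0.195 0 0 0 0;0 0 -0.195 0 0 0 0"

```text
time_s: 16.6
position: [0.5862, -0.262, 0.2544]
tool_rot: [0.707, 0.707, 0.0, 0.0]
force: [-0.7, 0.1, -0.1]
finger_gap: 0.998
grasp_force: 0.0
```

```bash
python3 -c "
from caps import *
caps('w4');topcaps('t4')"
```

```text
tcp [ 0.586  -0.2619  0.2532]
cap [69.4247 32.6863] 730 [ 0.4246 -0.1318  0.0848]
cap [281.4058 197.8179] 313 [ 0.5867 -0.2603  0.093 ]
top [175.1935 167.4839] 31 [0.591  0.2454 0.088 ]
top [275.2308 226.    ] 39 [0.4521 0.0132 0.088 ]
```

Request:
jog_arm:
  rows: "0.015 -0.02 0 0 0 0 0;0.05 -0.06 0 0 0 0 0;0.085 -0.105 0 0 0 0 0;0.115 -0.145 0.005 0 0 0 0;0.131 -0.166 0.03 0 0 0 0;0.131 -0.166 0.075 0 0 0 0;0.131 -0.166 0.12 0 0 0 0;0.131 -0.166 0.16 0 0 0 0;0.131 -0.166 0.188 0 0 0 0;0.131 -0.166 0.2 0 0 0 0;0.131 -0.166 0.2 0 0 0 0"

```text
time_s: 18.08
position: [0.4198, -0.1309, 0.0533]
tool_rot: [0.707, 0.707, -0.0, -0.001]
force: [0.1, 0.5, -0.2]
finger_gap: 1.001
grasp_force: 0.0
```

Request:
jog_arm:
  rows: "0 0 0 0 0 0 0.4;0 0 0 0 0 0 1;0 0 0 0 0 0 1;0 0 0 0 0 0 1;0 0 0 0 0 0 1;0 0 -0.015 0 0 0 1;0 0 -0.05 0 0 0 1;0 0 -0.09 0 0 0 1;0.005 0.005 -0.115 0 0 0 1;0.025 0.018 -0.12 0 0 0 1;0.06 0.04 -0.12 0 0 0 1;0.1 0.062 -0.12 0 0 0 1"

```text
time_s: 19.58
position: [0.4827, -0.0302, 0.1751]
tool_rot: [0.707, 0.707, 0.0, 0.001]
force: [0.9, -0.4, -0.3]
finger_gap: 0.45
grasp_force: 60.4
```

Request:
jog_arm:
  rows: "0.04 0.024 0 0 0 0 1;0.08 0.048 0 0 0 0 1;0.12 0.072 0 0 0 0 1;0.155 0.093 0 0 0 0 1;0.185 0.111 0 0 0 0 1;0.202 0.12 0 0 0 0 1;0.207 0.123 0 0 0 0 1;0.207 0.123 0 0 0 0 1;0.207 0.123 0 0 0 0 1"

```text
time_s: 20.7
position: [0.6048, 0.1751, 0.1741]
tool_rot: [0.707, 0.707, 0.0, 0.0]
force: [0.1, -0.1, -1.6]
finger_gap: 0.451
grasp_force: 60.4
```

Request:
jog_arm:
  rows: "0 0 0.02 0 0 0 1;0 0 0.055 0 0 0 1;0 0 0.085 0 0 0 1;0 0 0.103 0 0 0 1;0 0 0.11 0 0 0 1;0 0 0.113 0 0 0 1;0 0 0.1145 0 0 0 1;0 0 0.1155 0 0 0 1;0 0 0.1155 0 0 0 1;0 0 0.1155 0 0 0 1"

```text
time_s: 21.95
position: [0.6054, 0.1761, 0.0597]
tool_rot: [0.707, 0.707, 0.001, 0.0]
force: [-4.1, -1.1, 8.3]
finger_gap: 0.452
grasp_force: 61.4
```

Request:
jog_arm:
  rows: "0 0 0 0 0 0 0.5;0 0 0 0 0 0 0.3;0 0 0 0 0 0 0.1;0 0 0 0 0 0 0;0 0 0 0 0 0 0;0 0 -0.015 0 0 0 0;0 0 -0.05 0 0 0 0;0 0 -0.1 0 0 0 0;0 0 -0.15 0 0 0 0;0 0 -0.185 0 0 0 0;0 0 -0.195 0 0 0 0;0 0 -0.195 0 0 0 0"

```text
time_s: 23.45
position: [0.605, 0.176, 0.2539]
tool_rot: [0.707, 0.707, 0.0, 0.0]
force: [0.0, -0.2, 0.5]
finger_gap: 0.999
grasp_force: 0.0
```

```bash
python3 -c "
from caps import *
caps('w5');topcaps('t5')"
```

```text
tcp [0.6048 0.176  0.2528]
cap [263.255  114.2729] 502 [0.5914 0.2449 0.0921]
cap [281.3132 196.1691] 479 [0.6054 0.1788 0.0908]
top [392.9706 168.0294] 34 [ 0.5855 -0.2628  0.088 ]
top [173.7222 168.7222] 18 [0.5881 0.2487 0.088 ]
top [275.1282 226.1282] 39 [0.4518 0.0134 0.088 ]
```

Request:
jog_arm:
  rows: "-0.02 -0.018 0 0 0 0 0;-0.055 -0.051 0 0 0 0 0;-0.095 -0.089 0 0 0 0 0;-0.135 -0.126 0.002 0 0 0 0;-0.163 -0.152 0.02 0 0 0 0;-0.163 -0.152 0.065 0 0 0 0;-0.163 -0.152 0.115 0 0 0 0;-0.163 -0.152 0.155 0 0 0 0;-0.163 -0.152 0.185 0 0 0 0;-0.163 -0.152 0.2 0 0 0 0;-0.163 -0.152 0.2 0 0 0 0"

```text
time_s: 24.92
position: [0.4526, 0.013, 0.0526]
tool_rot: [0.707, 0.707, -0.001, -0.001]
force: [0.1, 0.1, 0.2]
finger_gap: 0.998
grasp_force: 0.0
```

Next, to the yellow near bay (0.592,-0.191): dx -0.204, dy +0.139.

Request:
jog_arm:
  rows: "0 0 0 0 0 0 0.4;0 0 0 0 0 0 1;0 0 0 0 0 0 1;0 0 0 0 0 0 1;0 0 0 0 0 0 1;0 0 -0.015 0 0 0 1;0 0 -0.05 0 0 0 1;0 0 -0.09 0 0 0 1;-0.005 0.003 -0.115 0 0 0 1;-0.025 0.017 -0.12 0 0 0 1;-0.06 0.041 -0.12 0 0 0 1;-0.1 0.068 -0.12 0 0 0 1"

```text
time_s: 26.42
position: [0.5218, -0.0879, 0.1748]
tool_rot: [0.707, 0.708, 0.0, 0.001]
force: [0.6, 0.3, -0.2]
finger_gap: 0.454
grasp_force: 60.4
```

Request:
jog_arm:
  rows: "-0.035 0.024 0 0 0 0 1;-0.065 0.044 0 0 0 0 1;-0.088 0.06 0 0 0 0 1;-0.1 0.068 0 0 0 0 1;-0.104 0.071 0 0 0 0 1;-0.104 0.071 0 0 0 0 1;-0.104 0.071 0 0 0 0 1"

```text
time_s: 27.3
position: [0.5919, -0.1902, 0.1736]
tool_rot: [0.707, 0.707, 0.0, -0.0]
force: [-0.4, -0.3, 0.3]
finger_gap: 0.45
grasp_force: 60.5
```

Request:
jog_arm:
  rows: "0 0 0.02 0 0 0 1;0 0 0.055 0 0 0 1;0 0 0.085 0 0 0 1;0 0 0.103 0 0 0 1;0 0 0.11 0 0 0 1;0 0 0.113 0 0 0 1;0 0 0.1145 0 0 0 1;0 0 0.115 0 0 0 1;0 0 0.115 0 0 0 1;0 0 0.115 0 0 0 1"

```text
time_s: 28.55
position: [0.5925, -0.1911, 0.0594]
tool_rot: [0.707, 0.707, 0.0, 0.001]
force: [-2.2, 1.2, 4.3]
finger_gap: 0.455
grasp_force: 61.2
```

Request:
jog_arm:
  rows: "0 0 0 0 0 0 0.5;0 0 0 0 0 0 0.3;0 0 0 0 0 0 0.1;0 0 0 0 0 0 0;0 0 0 0 0 0 0;0 0 -0.015 0 0 0 0;0 0 -0.05 0 0 0 0;0 0 -0.1 0 0 0 0;0 0 -0.15 0 0 0 0;0 0 -0.185 0 0 0 0;0 0 -0.2 0 0 0 0;0 0 -0.2 0 0 0 0"

```text
time_s: 30.05
position: [0.5923, -0.191, 0.2589]
tool_rot: [0.707, 0.707, 0.0, 0.001]
force: [-0.7, 0.7, -0.8]
finger_gap: 1.0
grasp_force: 0.0
```

Request:
jog_arm:
  rows: "0.02 -0.011 0 0 0 0 0;0.06 -0.034 0 0 0 0 0;0.1 -0.057 0 0 0 0 0;0.14 -0.08 0 0 0 0 0;0.18 -0.103 0 0 0 0 0;0.22 -0.126 0 0 0 0 0;0.26 -0.149 0 0 0 0 0;0.295 -0.17 0 0 0 0 0;0.313 -0.18 0 0 0 0 0;0.313 -0.18 0 0 0 0 0;0.313 -0.18 0 0 0 0 0"

```text
time_s: 31.42
position: [0.4121, 0.1215, 0.2575]
tool_rot: [0.707, 0.707, -0.001, -0.0]
force: [-0.3, -0.1, 0.4]
finger_gap: 0.998
grasp_force: 0.0
```

```bash
python3 -c "
from caps import *
topcaps('t6')
ci,im,de=caps('w6')
for c,s,l in blobs(im,(0,0,0),(180,110,90),100,(180,120,380,300)):
    d=de[l]; d=d[d>0]; print(c,s,np.percentile(d,20) if len(d) else 0, atdepth(ci,*c,np.percentile(d,20)))
"
```

```text
top [204.3778 161.1111] 45 [0.6053 0.177  0.088 ]
top [362.4054 165.8649] 37 [ 0.5908 -0.1908  0.088 ]
top [175.075 167.55 ] 40 [0.5909 0.2456 0.088 ]
top [392.8056 168.1111] 36 [ 0.5853 -0.2624  0.088 ]
tcp [0.4123 0.1212 0.2578]
cap [507.6582  43.815 ] 708 [0.5864 0.2436 0.0892]
cap [510.4348 131.8779] 598 [0.6006 0.1771 0.0887]
[282.5449 203.3442] [268 187  29  31 613] 0.2570309 [0.4133 0.1267 0.1268]
[228.9692 226.8487] [208 216  35  30 390] 0.34773418 [0.3596 0.0799 0.0463]
[222.3816 242.6087] [201 235  36  24 207] 0.31390452 [0.3587 0.0774 0.0823]
[208.5287 274.2783] [196 257  28  35 715] 0.27556446 [0.3542 0.0675 0.1254]
```

View pics/w6.png

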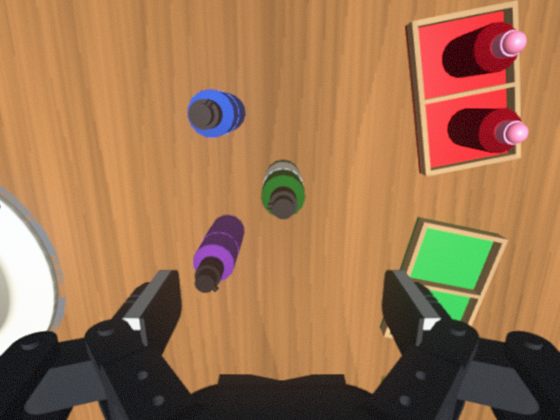

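The wrist view shows the spray's pump at (283,203), with blue at (215,113) and purple at (220,250) clear of the fingers. Descending on the spray.

Request:
jog_arm:
  rows: "0.002 0.001 0.02 0 0 0 0;0.002 0.001 0.055 0 0 0 0;0.002 0.001 0.09 0 0 0 0;0.002 0.001 0.12 0 0 0 0;0.002 0.001 0.145 0 0 0 0;0.002 0.001 0.16 0 0 0 0;0.002 0.001 0.169 0 0 0 0;0.002 0.001 0.169 0 0 0 0;0.002 0.001 0.169 0 0 0 0.4;0.002 0.001 0.169 0 0 0 1;0.002 0.001 0.169 0 0 0 1;0.002 0.001 0.169 0 0 0 1"

```text
time_s: 33.02
position: [0.4134, 0.124, 0.0901]
tool_rot: [0.707, 0.707, 0.0, 0.0]
force: [-1.4, -1.2, 9.3]
finger_gap: 0.422
grasp_force: 60.4
```

Request:
jog_arm:
  rows: "0 0 0 0 0 0 1;0 0 -0.015 0 0 0 1;0 0 -0.04 0 0 0 1;0 0 -0.06 0 0 0 1;-0.005 0.01 -0.07 0 0 0 1;-0.02 0.04 -0.07 0 0 0 1;-0.04 0.08 -0.07 0 0 0 1;-0.06 0.122 -0.07 0 0 0 1;-0.08 0.162 -0.07 0 0 0 1;-0.092 0.186 -0.07 0 0 0 1;-0.096 0.195 -0.07 0 0 0 1;-0.096 0.195 -0.07 0 0 0 1"

```text
time_s: 34.52
position: [0.608, 0.0279, 0.1589]
tool_rot: [0.707, 0.707, -0.0, -0.0]
force: [-0.8, -0.3, -0.1]
finger_gap: 0.424
grasp_force: 60.3
```

Request:
jog_arm:
  rows: "0 0 0.015 0 0 0 1;0 0 0.035 0 0 0 1;0 0 0.05 0 0 0 1;0 0 0.058 0 0 0 1;0 0 0.062 0 0 0 1;0 0 0.064 0 0 0 1;0 0 0.065 0 0 0 1;0 0 0.065 0 0 0 1;0 0 0.065 0 0 0 1"

```text
time_s: 35.65
position: [0.6083, 0.028, 0.0952]
tool_rot: [0.707, 0.707, 0.0, 0.0]
force: [-2.7, 0.7, 5.5]
finger_gap: 0.426
grasp_force: 60.9
```

Request:
jog_arm:
  rows: "0 0 0 0 0 0 0.5;0 0 0 0 0 0 0.3;0 0 0 0 0 0 0.1;0 0 0 0 0 0 0;0 0 0 0 0 0 0;0 0 -0.015 0 0 0 0;0 0 -0.05 0 0 0 0;0 0 -0.1 0 0 0 0;0 0 -0.15 0 0 0 0;0 0 -0.175 0 0 0 0;0 0 -0.18 0 0 0 0;0 0 -0.18 0 0 0 0"

```text
time_s: 37.15
position: [0.6079, 0.028, 0.274]
tool_rot: [0.707, 0.707, -0.0, -0.0]
force: [0.5, 0.1, -1.4]
finger_gap: 1.0
grasp_force: 0.0
```

Request:
jog_arm:
  rows: "0 -0.02 0 0 0 0 0;0 -0.06 0 0 0 0 0;0 -0.1 0 0 0 0 0;0 -0.14 0 0 0 0 0;0 -0.18 0 0 0 0 0;0 -0.2 0 0 0 0 0;0 -0.2 0 0 0 0 0"

```text
time_s: 38.02
position: [0.4072, 0.028, 0.2737]
tool_rot: [0.707, 0.707, -0.0, -0.0]
force: [1.0, -0.4, -0.0]
finger_gap: 0.999
grasp_force: 0.0
```

```bash
python3 -c "
from caps import *
ci,im,de=topcaps('t7'); cs,sm,_=snap('scene','s7'); s=bot.read_state(); print(s['time_s'],s['grasp_force'])
cv2.imwrite('pics/c7.png',np.hstack([cv2.resize(im[130:280,130:430,::-1],(400,200)),cv2.resize(sm[130:280,110:410,::-1],(400,200))]))
"
```

```text
top [204.2955 161.0909] 44 [0.6053 0.1772 0.088 ]
top [362.4167 165.7778] 36 [ 0.591  -0.1908  0.088 ]
top [175.075 167.55 ] 40 [0.5909 0.2456 0.088 ]
top [392.7941 168.0882] 34 [ 0.5853 -0.2624  0.088 ]
38.125 0.0
```

View pics/c7.png

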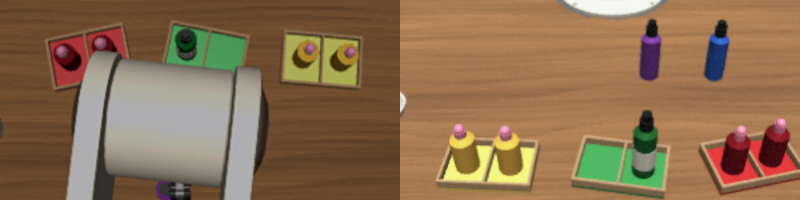

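The picture shows all five bottles upright in the right bays: yellows at (462,150) and (507,150), the spray at (645,145), reds at (737,150) and (775,143). Handing in.

```bash
python3 -c "
from station import bot
print(bot.close_job())"
```

```text
the job is handed in; nothing more can be done
None
```

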